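# Isolate the lamp test stand and hold the light bar up for cleaning

## Task

The light bar with the driver pod on its back has to come out of the test stand so that I can wipe its lens and the contacts under it. First switch the stand off: turn its isolator handle a quarter turn anticlockwise, fully to the off stop. Then lift that bar straight up out of its cradles, keeping it level, and hold it steady and level about 10 cm above them, over the stand, and finish while still holding it; leave the other bar and everything else on the bench as they are.

Things in the scene. Friction and masses are not known exactly. Their poses are not given: they have to be found in the camera images.
- stand: Test stand, fixed: grey plate 220 x 450 x 12 mm. Origin on the bench under the middle of its two places for bars; x away from the robot, +y to the end with the grey power housing (82 mm tall, 130 x 105 mm, centred at y = +220), turned up to 0.3 rad about z. Bars lie along y over x = -55 and +55 mm, on saddles at y = -125 and +125: seats 52 mm above the bench, cheeks 50 mm wide rising 14 mm higher.
- bar: The light bar to lift, in either place: aluminium, 280 mm long (own y), 32 mm wide (x), 0.3 to 0.55 kg, with a white pod 22 mm tall on its back at y = -138 to -70 mm, the end away from the isolator (pod top z = 57). Origin: middle of its underside, on the seats; z up. Flat sides at z = 10 to 34 mm between y = -111 and +111: grip them across x. It merely rests; 14 mm of lift frees it.
- bar_balance (a point): The light bar's balance point, on its back: 34 mm from the bar's middle towards the pod (bar's own y = -34 mm), 34 mm above its underside. Gripped across x here it hangs level. Below it is free down to the plate (40 mm under the bar), but for a light sensor 10 mm tall at the bar's middle.
- plain_bar: The other light bar, in the stand's other place, 110 mm beside the first (centre to centre): the same 280 x 32 mm aluminium bar, 37 mm tall, without a pod. Origin: middle of its underside. Leave it alone.
- isolator (a joint): Rotary isolator handle on top of the power housing, vertical axis: 0 = on (its nose, with a white line, points along the stand's +x, away from the robot), 1.571 rad = off stop (nose along the stand's +y), growing anticlockwise seen from above. It starts 0 to 0.2 rad. Friction about 0.1 N m, no spring: it stays where it is left.
- isolator_grip (a point): Top centre of the isolator handle, on its axis (stand x = 0, y = +220 mm), 120 mm above the bench; this point's x axis runs along the handle to its nose and turns with it. The handle is a black upright bar 50 mm long, 14 mm wide, 28 mm tall, on a round skirt of 58 mm diameter (skirt top 28 mm below this point): grip it across its 14 mm or push its end.
- screwdriver: Screwdriver with a black handle lying on the bench in front of the stand. Leave it alone.
- tape_roll: Black roll of tape, 90 mm across, 19 mm high, behind the stand. Leave it alone.
- multimeter: Dark handheld multimeter, 150 x 75 x 40 mm, lying on the bench. Leave it alone.
- bar_clamp: Bar clamp 300 mm long lying on the bench. Leave it alone.
- breadboard: White breadboard, 165 x 55 x 9 mm. Leave it alone.
- mug: White mug, 95 mm tall. Leave it alone.
- pliers: Pliers with blue handles, 155 mm long, lying on the bench. Leave them alone.

How it is judged:
By the outcome, as a careful person would: the job done as asked, in the order asked, and still so for the second after the job is handed in, while the arm keeps its last pose, push and grip.
It also fails if it takes over 50 s, if anything falls off the work surface, if the arm or the gripper's body presses on something with over 40 N, if the wrist force passes 120 N, or if a joint passes its speed limit or range.

## Robot

A 7-joint arm with a two-finger parallel gripper is mounted at the origin on the work surface. World frame = base frame: x ahead of the robot, y to its left, z up, the work surface at z = 0. Lengths are in mm, angles in rad, forces in N, time in s.
With the tool pointing down it reaches from about 425 to 875 mm from the base axis. Payload 9.9 kg.
Tool frame: the origin (TCP) lies at the very end of the fingers, on their centre line; the grasp point (between the pads) lies 19 mm behind it; z points along the fingers, y is the line along which they close (so a half turn about z gives the same grasp; the last joint's range is limited). The gripper opens to 85 mm and grips with 20 to 120 N. Pads are 22 mm wide; open, the fingers measure 114 mm over their backs; the gripper's body (76 mm by 85 mm) begins 54 mm behind the grasp point. The pads swing forward as they close: fully open they stand 13 mm farther back than shut.
Start: joints at [-1.298, 0.576, 0.025, 1.437, -0.015, 1.129, -0.057], TCP at [235.755, 632.494, 231.289] pointing down, gripper open.
Joint ranges: [-2.76, 2.76], [-0.34, 2.15], [-1.52, 1.57], [0.19, 2.46], [-1.09, 4.23], [0.17, 1.99], [-2.82, 2.82]. Speed limits (rad/s): [2.22, 2.22, 3.01, 3.01, 3.14, 3.14, 3.14].

## Interface

Orientations are given as a unit quaternion [x, y, z, w].
In Python, from workcell import env gives the robot as it stands. The module is installed in compiled form; this text tells all that it offers.
- The arm moves only by the shell command python3 -m pendant 'ROWS'. ROWS is a JSON object of lists of equal length, an entry for each row: "translation": the shift along the world's x, y, z in m, a list of three; "roll": the turn about the world's z in rad; "claw": the finger opening in m, from 0 to 0.0854. A call has 1 to 20 rows; each row is the pose to reach, as a shift and turn from the pose commanded when the call began; what a row does not reach only later rows make up. A row lasts 1/12 s, in which the tool goes at most 41.7 mm and 7.16 degrees, less where a joint would pass 70% of its speed; a pose out of reach is approached as far as the arm can. A call with a gripper value outside its range is refused whole. The fingers move at their own pace and stop on an object; the grip force is fixed at half the most. Time passes only in rows, so rows that repeat a pose let the fingers close. It gives the time, the measured TCP pose, the force, the opening and the grip force at its end, in the units of the state.
- env.state(): the state, without advancing time (a new reading comes with each control period).
- env.camera(name): name is "side" or "top" or "wrist"; returns the picture (420x560x3 uint8, blue, green, red); there is no depth.
- env.camera_model(name): a dict with "fx", "fy", "cx", "cy" (pixels), "T" (4x4, takes a point from camera to world coordinates); the wrist camera has in their place "mount" (4x4, takes a point from camera to tool coordinates, whose origin is the TCP and whose axes are the flange's). Camera axes: x right, y down, z forward; pixel columns grow to the right and rows downward; lengths in mm; the calibration is good to about 2 mm. A picture is of the moment at which its call begins: read the wrist's pose just before it. camera_model takes no time and is no camera call.
- env.job_done(): hands the job in; it is judged then, once.
The state is a dict: "clock": time; "qpos": joint angles; "joint_velocities": joint speeds; "tau": joint torques, N m; "eef_pos": TCP position; "orientation": TCP orientation; "contact_force": force on the tool from outside, world axes, zero at the start; "torque": the same for the moment, N m; "gripper_width": opening from 0.0 (shut) to 1.0 (fully open); "grip_force": force on a finger pad.
Only numpy, scipy, OpenCV 4.12 (cv2) and the standard library are available. Lean on these libraries where they do the work, as an engineer would, in place of code of your own. Each camera call takes 0.05 s, during which the arm holds its last target. There are 200 camera calls.

## Working session

There is one attempt and no reset: what is moved stays moved. The work goes in short steps, Python scripts to look and compute and a shell command to move; the robot and the scene stay as the last step left them, time stands still between calls to the robot, and variables do not carry over. Pictures are saved under pics/ and viewed, at most 10 in all, crops included, and the job is handed in when it is done.

```bash
mkdir -p pics
python3 - <<'E'
from workcell import env
import cv2
s=env.state(); print({k:s[k] for k in ("clock","eef_pos","orientation","contact_force","gripper_width")})
for n in("top","side"):
    cv2.imwrite(f"pics/{n}0.png",env.camera(n))
    m=env.camera_model(n);print(n,m)
print(env.camera_model("wrist"))
E
```

```text
{'clock': 0.0, 'eef_pos': array([235.59178328, 632.04376702, 230.4288983 ]), 'orientation': array([ 1.77432613e-01,  9.84132588e-01, -8.41569258e-04, -9.62132230e-05]), 'contact_force': array([ 0.76435217,  0.54659242, -1.06859702]), 'gripper_width': 0.9999247110834804}
top {'fx': 482.1683055165015, 'fy': 482.1683055165015, 'cx': 278.1396304979372, 'cy': 217.45604725860295, 'T': array([[ 1.44696635e-02, -9.78919252e-01,  2.03734454e-01,
         2.12667566e+02],
       [-9.99887252e-01, -1.33480501e-02,  6.87840895e-03,
        -4.20531123e+01],
       [-4.01394924e-03, -2.03811012e-01, -9.79002022e-01,
         1.53636581e+03],
       [ 0.00000000e+00,  0.00000000e+00,  0.00000000e+00,
         1.00000000e+00]])}
side {'fx': 473.01349600264047, 'fy': 473.01349600264047, 'cx': 280.47043829754807, 'cy': 206.44880945168407, 'T': array([[ 7.91908153e-01, -4.68563297e-01,  3.91573638e-01,
        -2.12215828e+01],
       [-6.10358064e-01, -6.26866506e-01,  4.84253464e-01,
        -6.97664083e+02],
       [ 1.85609985e-02, -6.22484394e-01, -7.82412084e-01,
         1.21374457e+03],
       [ 0.00000000e+00,  0.00000000e+00,  0.00000000e+00,
         1.00000000e+00]])}
{'fx': 368.054990663851, 'fy': 368.054990663851, 'cx': 280.5717010533578, 'cy': 208.5681740547758, 'mount': array([[-2.88082176e-04, -9.45956030e-01, -3.24294783e-01,
         8.35855543e+01],
       [ 9.99999939e-01, -2.08853117e-04, -2.79117327e-04,
         4.98264909e-01],
       [ 1.96302743e-04, -3.24294843e-01,  9.45956033e-01,
        -1.41789020e+02],
       [ 0.00000000e+00,  0.00000000e+00,  0.00000000e+00,
         1.00000000e+00]])}
```

View pics/top0.png

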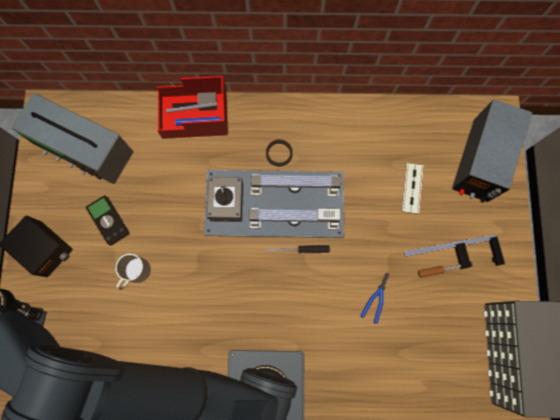

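View pics/side0.png

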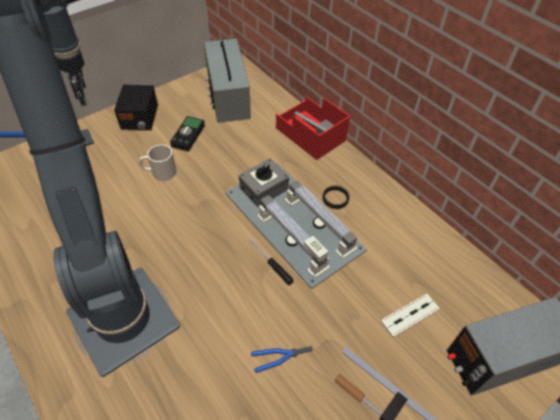

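The top view shows the stand with plate corners at about (206,171) and (344,236). The pod bar is in the near row, with the pod at (328,214), and the isolator is at about (225,196). Next I'll enlarge the view and cast rays.

```bash
cat > h.py <<'E'
import numpy as np,cv2
from scipy.spatial.transform import Rotation as R
from workcell import env
def ray(m,T,u,v,z):
    d=T[:3,:3]@np.array([(u-m['cx'])/m['fx'],(v-m['cy'])/m['fy'],1]);o=T[:3,3]
    return o+d*(z-o[2])/d[2]
def proj(m,T,p):
    q=T[:3,:3].T@(np.asarray(p)-T[:3,3]);return [m['fx']*q[0]/q[2]+m['cx'],m['fy']*q[1]/q[2]+m['cy']]
def wrist():
    s=env.state();m=env.camera_model('wrist');T=np.eye(4)
    T[:3,:3]=R.from_quat(s['orientation']).as_matrix();T[:3,3]=s['eef_pos']
    return env.camera('wrist'),m,T@m['mount']
E
python3 - <<'E'
from h import *
im=cv2.imread('pics/top0.png');m=env.camera_model('top');T=m['T']
c=im[160:245,195:355];cv2.imwrite('pics/c.png',cv2.resize(c,None,fx=5,fy=5,interpolation=cv2.INTER_CUBIC))
hsv=cv2.cvtColor(im,cv2.COLOR_BGR2HSV)
# plate: bluish grey, not wood
k=((hsv[...,0]>80)&(hsv[...,0]<130)).astype(np.uint8);k[:150]=0;k[250:]=0;k[:,:190]=0;k[:,360:]=0
k=cv2.morphologyEx(k,cv2.MORPH_CLOSE,np.ones((9,9)))
ct=max(cv2.findContours(k,0,2)[0],key=cv2.contourArea)
r=cv2.minAreaRect(ct);print(r)
for p in cv2.boxPoints(r):print(p,ray(m,T,*p,12)[:2])
for n,u,v,z in(("iso",225,196,120),("pod",328,214,109)):print(n,ray(m,T,u,v,z))
E
```

```text
((273.8704833984375, 203.17718505859375), (137.22354125976562, 64.4704360961914), 0.8550973534584045)
[204.78528 234.38487] [471.22274486 203.14368589]
[205.74744 169.92162] [686.80117739 209.77840311]
[342.9557 171.9695] [ 685.74612756 -242.4946469 ]
[341.99353 236.43275] [ 470.63510348 -236.64049514]
iso [571.62132003 129.85506392 120.        ]
pod [ 522.4509831  -182.78614578  109.        ]
```

View pics/c.png

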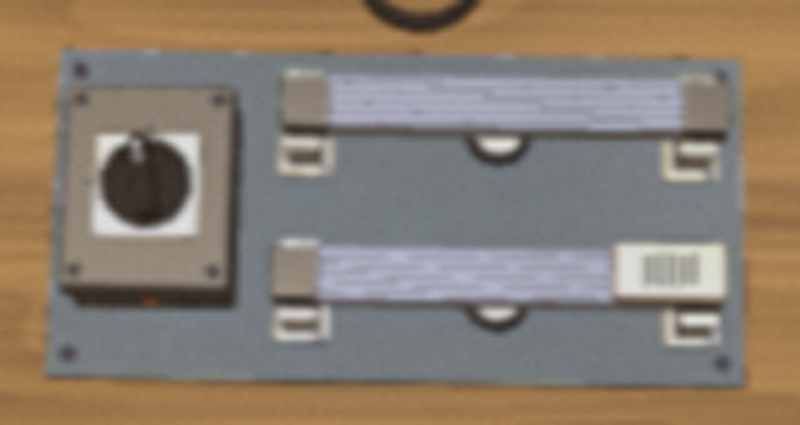

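```bash
python3 -m pendant '{"translation":[[0.02,-0.03,0],[0.042,-0.062,0],[0.336,-0.501,0],[0.336,-0.501,0],[0.336,-0.501,0],[0.336,-0.501,0],[0.336,-0.501,0],[0.336,-0.501,0],[0.336,-0.501,0],[0.336,-0.501,0],[0.336,-0.501,0],[0.336,-0.501,0],[0.336,-0.501,0],[0.336,-0.501,0],[0.336,-0.501,0],[0.336,-0.501,0],[0.336,-0.501,0],[0.336,-0.501,0],[0.336,-0.501,0],[0.336,-0.501,0]],"roll":[0.05,0.1,0.55,0.55,0.55,0.55,0.55,0.55,0.55,0.55,0.55,0.55,0.55,0.55,0.55,0.55,0.55,0.55,0.55,0.55],"claw":[0.0854,0.0854,0.0854,0.0854,0.0854,0.0854,0.0854,0.0854,0.0854,0.0854,0.0854,0.0854,0.0854,0.0854,0.0854,0.0854,0.0854,0.0854,0.0854,0.0854]}'
python3 - <<'E'
from h import *
im,m,T=wrist();np.save('T1.npy',T);cv2.imwrite('pics/w1.png',im);s=env.state();print(s['eef_pos'],s['orientation'],s['qpos'],s['joint_velocities'].max())
E
```

```text
clock: 1.77
eef_pos: [571.1, 133.1, 231.3]
orientation: [-0.098, 0.995, 0.0, -0.0]
contact_force: [0.0, 0.7, -0.1]
gripper_width: 1.0
grip_force: 0.0
[571.17313558 132.90339803 231.35469196] [-9.75759345e-02  9.95228063e-01  1.91973394e-04 -5.44847859e-05] [-0.2858183   0.4420335  -0.03384445  1.6792253   0.01651419  1.02063917
  1.44121246] 0.00734200107352658
```

View pics/w1.png

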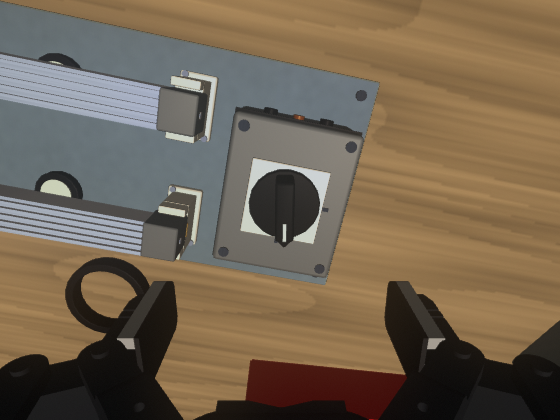

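The wrist view shows the isolator skirt centred at about (284,204). The handle runs along the image vertical, with the white nose line at u≈284, v≈225–243. The housing screws are at (244,125), (351,147), (319,269) and (223,252).

Run:
```python
from h import *
im=cv2.imread('pics/w1.png');m=env.camera_model('wrist');T=np.load('T1.npy')
P=[ray(m,T,*p,82)[:2] for p in((244,125),(351,147),(319,269),(223,252))];print(np.round(P,1),np.mean(P,0))
a=P[1]-P[0];b=P[2]-P[3];y=a+b;x=P[2]+P[3]-P[0]-P[1];print('yaw y',np.arctan2(-y[0],y[1]),'x',np.arctan2(x[1],x[0]),np.linalg.norm(y)/2,np.linalg.norm(x)/2)
g=cv2.cvtColor(im,cv2.COLOR_BGR2GRAY)
w=(g>190).astype(np.uint8);w[:150]=0;w[255:]=0;w[:,:235]=0;w[:,335:]=0
for c in cv2.findContours(w,1,2)[0]:
    if cv2.contourArea(c)>15:
        r=cv2.minAreaRect(c);print(cv2.contourArea(c),r,ray(m,T,*r[0],82)[:2],ray(m,T,*r[0],120)[:2])
q=[ray(m,T,*p,120)[:2] for p in((285,172),(284,225),(284,243),(284,247),(284,209))];print(np.round(q,1))
d=q[2]-q[0];print('handle',np.arctan2(d[1],d[0]))
cv2.imwrite('pics/w1c.png',cv2.resize(im[140:270,210:370],None,fx=4,fy=4,interpolation=cv2.INTER_CUBIC))
```

```text
[[525.3  95.5]
 [525.8 181.3]
 [635.9 181. ]
 [636.   95.2]] [580.75317606 138.26317571]
yaw y -0.0020028103361592756 x -0.0025787317799257172 85.78118362541595 110.41373665334874
30.0 ((284.0, 232.5), (15.0, 2.0), 90.0) [607.68015758 143.72490173] [592.22607827 140.27427284]
1378.5 ((284.7870788574219, 201.10372924804688), (77.90094757080078, 72.82262420654297), 10.407711029052734) [579.93154754 138.81255191] [568.10007914 136.00323558]
[[547.  131.9]
 [586.4 139.1]
 [600.6 142. ]
 [603.8 142.6]
 [574.1 136.6]]
handle 0.1855042844359697
```

View pics/w1c.png

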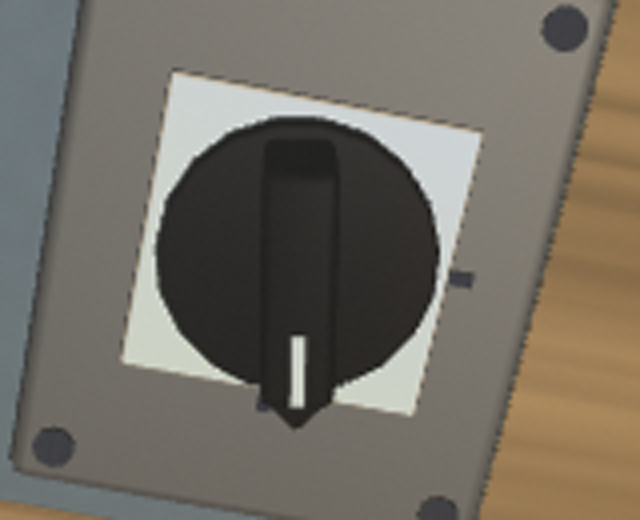

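Isolator axis is at about (580,138.5): the housing screws, the white square and the handle top agree. Stand yaw is ≈ 0 and the handle angle ≈ 0.19. Joint 7 would run out of range on the turn, so I'll use the half-turned grasp.

```bash
python3 -m pendant '{"translation":[[0.0085,0.0065,0],[0.0085,0.0065,0],[0.0085,0.0065,0],[0.0085,0.0065,0],[0.0085,0.0065,0],[0.0085,0.0065,0],[0.0085,0.0065,0],[0.0085,0.0065,0],[0.0085,0.0065,0],[0.0085,0.0065,0],[0.0085,0.0065,0],[0.0085,0.0065,0],[0.0085,0.0065,0],[0.0085,0.0065,0]],"roll":[-1.6,-1.6,-1.6,-1.6,-1.6,-1.6,-1.6,-1.6,-1.6,-1.6,-1.6,-1.6,-1.6,-1.6],"claw":[0.0854,0.0854,0.0854,0.0854,0.0854,0.0854,0.0854,0.0854,0.0854,0.0854,0.0854,0.0854,0.0854,0.0854]}'
python3 -m pendant '{"translation":[[0,0,0],[0,0,0],[0,0,0],[0,0,0],[0,0,0],[0,0,0],[0,0,0],[0,0,0],[0,0,0],[0,0,0],[0,0,0],[0,0,0],[0,0,0],[0,0,0],[0,0,0]],"roll":[-1.55,-1.55,-1.55,-1.55,-1.55,-1.55,-1.55,-1.55,-1.55,-1.55,-1.55,-1.55,-1.55,-1.55,-1.55],"claw":[0.0854,0.0854,0.0854,0.0854,0.0854,0.0854,0.0854,0.0854,0.0854,0.0854,0.0854,0.0854,0.0854,0.0854,0.0854]}'
python3 - <<'E'
from h import *
im,m,T=wrist();np.save('T2.npy',T);cv2.imwrite('pics/w2.png',im);s=env.state();print(s['eef_pos'],s['orientation'],s['qpos'][6])
for p in((580,138.5,120),(580+25*.982,138.5+25*.19,120),(580-55-55+0,-82-138,52)):print(proj(m,T,p))
E
```

```text
clock: 2.98
eef_pos: [579.8, 139.2, 231.3]
orientation: [0.648, 0.762, -0.0, -0.0]
contact_force: [0.4, -0.5, -0.2]
gripper_width: 1.0
grip_force: 0.0
clock: 4.23
eef_pos: [580.0, 138.6, 231.1]
orientation: [0.995, 0.095, -0.0, -0.0]
contact_force: [0.2, -0.3, 0.0]
gripper_width: 1.0
grip_force: 0.0
[580.0904483  138.40248906 231.2279685 ] [ 9.95508769e-01  9.46692899e-02 -9.93731121e-05 -8.43767401e-05] -1.2206768968989432
[np.float64(281.1984152263662), np.float64(204.82687954674114)]
[np.float64(281.1739040163753), np.float64(170.99291587034003)]
[np.float64(595.4805725171088), np.float64(342.8538941547004)]
```

View pics/w2.png

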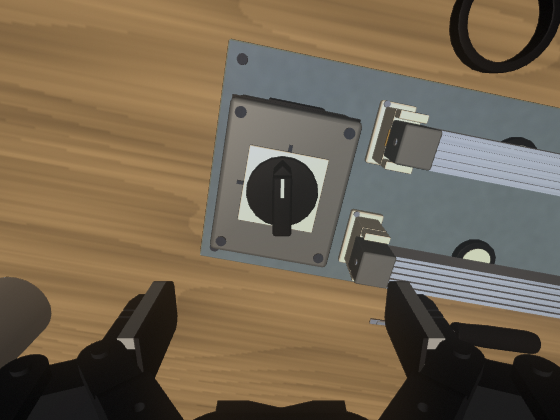

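The handle is centred between the fingers, with its top centre at (282,205) as predicted, and the grasp is aligned. Going down and closing.

```bash
python3 -m pendant '{"translation":[[0,0,-0.03],[0,0,-0.06],[0,0,-0.09],[0,0,-0.115],[0,0,-0.128],[0,0,-0.133],[0,0,-0.133],[0,0,-0.133],[0,0,-0.133],[0,0,-0.133],[0,0,-0.133],[0,0,-0.133],[0,0,-0.133],[0,0,-0.133],[0,0,-0.133],[0,0,-0.133]],"roll":[0,0,0,0,0,0,0,0,0,0,0,0,0,0,0,0],"claw":[0.0854,0.0854,0.0854,0.0854,0.0854,0.0854,0.0854,0.04,0,0,0,0,0,0,0,0]}'
```

```text
clock: 5.62
eef_pos: [580.5, 137.8, 98.9]
orientation: [0.996, 0.092, 0.0, -0.0]
contact_force: [-1.5, 0.2, 5.0]
gripper_width: 0.149
grip_force: 58.8
```

```bash
python3 -m pendant '{"translation":[[0,0,0],[0,0,0],[0,0,0],[0,0,0],[0,0,0],[0,0,0],[0,0,0],[0,0,0],[0,0,0],[0,0,0],[0,0,0],[0,0,0],[0,0,0],[0,0,0],[0,0,0],[0,0,0],[0,0,0],[0,0,0],[0,0,0],[0,0,0]],"roll":[0.05,0.13,0.22,0.31,0.4,0.49,0.58,0.67,0.76,0.85,0.94,1.03,1.12,1.2,1.27,1.32,1.36,1.4,1.42,1.42],"claw":[0,0,0,0,0,0,0,0,0,0,0,0,0,0,0,0,0,0,0,0]}'
python3 - <<'E'
from h import *
s=env.state();print(R.from_quat(s['orientation']).as_matrix()[:2,:2],s['torque'],s['contact_force'],s['qpos'][6])
E
```

```text
clock: 7.28
eef_pos: [580.4, 137.8, 98.9]
orientation: [0.695, 0.719, 0.0, -0.0]
contact_force: [-1.1, 0.0, 5.9]
gripper_width: 0.148
grip_force: 60.0
[[-0.03338529  0.99944245]
 [ 0.99944241  0.03338503]] [ 0.03203188  0.39225058 -0.81701826] [-1.08120609  0.01327424  5.86322869] -0.03123317006480317
```

```bash
python3 -m pendant '{"translation":[[0,0,0],[0,0,0],[0,0,0],[0,0,0],[0,0,0],[0,0,0],[0,0,0.02],[0,0,0.05],[0,0,0.09],[0,0,0.12],[0,0,0.132],[0,0,0.132],[0,0,0.132]],"roll":[0,0,0,0,0,0,0,0,0,0,0,0,0],"claw":[0.03,0.06,0.0854,0.0854,0.0854,0.0854,0.0854,0.0854,0.0854,0.0854,0.0854,0.0854,0.0854]}'
python3 - <<'E'
from h import *
im,m,T=wrist();np.save('T3.npy',T);cv2.imwrite('pics/w3.png',im)
E
python3 -m pendant '{"translation":[[-0.01,-0.035,0],[-0.02,-0.07,0],[-0.029,-0.108,0],[-0.037,-0.146,0],[-0.045,-0.184,0],[-0.051,-0.222,0],[-0.055,-0.24,0],[-0.0555,-0.254,0],[-0.0555,-0.254,0],[-0.0555,-0.254,0],[-0.0555,-0.254,0],[-0.0555,-0.254,0]],"roll":[-0.02,-0.04,-0.05,-0.05,-0.05,-0.05,-0.05,-0.05,-0.05,-0.05,-0.05,-0.05],"claw":[0.0854,0.0854,0.0854,0.0854,0.0854,0.0854,0.0854,0.0854,0.0854,0.0854,0.0854,0.0854]}'
python3 - <<'E'
from h import *
im,m,T=wrist();np.save('T4.npy',T);cv2.imwrite('pics/w4.png',im);s=env.state();print(s['eef_pos'],R.from_quat(s['orientation']).as_matrix()[:2,:2],s['qpos'][6])
a=cv2.imread('pics/w3.png');cv2.imwrite('pics/w34.png',np.hstack([a[60:340,80:480],im[60:340,80:480]]))
E
```

```text
clock: 8.37
eef_pos: [580.4, 138.1, 230.7]
orientation: [0.695, 0.719, 0.001, 0.0]
contact_force: [-0.3, -0.2, 0.2]
gripper_width: 1.0
grip_force: 0.0
clock: 9.42
eef_pos: [524.9, -114.4, 229.7]
orientation: [0.712, 0.702, -0.0, -0.001]
contact_force: [0.4, 0.2, -0.1]
gripper_width: 1.001
grip_force: 0.0
[ 524.89887015 -114.48796258  229.83412806] [[ 0.01383112  0.99990405]
 [ 0.99990424 -0.01383076]] 0.3157461363267606
```

View pics/w34.png

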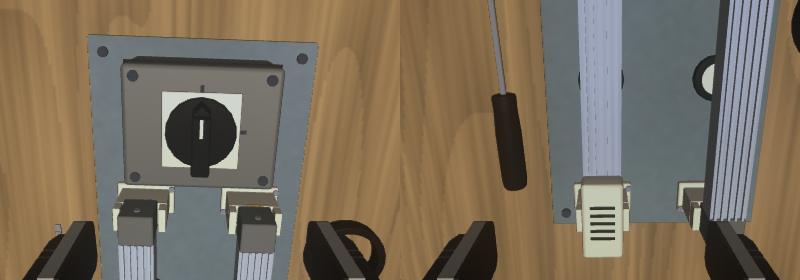

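Left crop (isolator): nose and white line point to +y at the off mark. Right crop (bar): the pod spans crop u 583–622, v 186–257, and the bar is centred at u≈601. Next step is measuring both.

Run:
```python
from h import *
m=env.camera_model('wrist')
im=cv2.imread('pics/w3.png');T=np.load('T3.npy');g=cv2.cvtColor(im,cv2.COLOR_BGR2GRAY)
w=(g>160).astype(np.uint8);k=np.zeros_like(w);k[170:205,270:292]=1;w*=k
v,u=np.nonzero(w);f=cv2.fitLine(np.float32(np.c_[u,v]),2,0,.01,.01).ravel();print(len(u),f,v.min(),v.max())
p,q=[ray(m,T,f[2]+t*f[0]/f[1],f[3]+t,120)[:2] for t in(-10,10)];d=p-q;print('line ang',np.arctan2(d[1],d[0]),p,q)
d=ray(m,T,281.5,162,120)-ray(m,T,280,234,120);print('handle ends ang',np.arctan2(d[1],d[0]))
S=[ray(m,T,80+a,60+b,82)[:2] for a,b in((132,76),(278,73),(263,181),(135,177))];print(np.round(S,1))
im=cv2.imread('pics/w4.png');T=np.load('T4.npy');h=cv2.cvtColor(im,cv2.COLOR_BGR2HSV)
w=((h[...,0]>110)&(h[...,0]<130)&(h[...,2]>130)).astype(np.uint8)
for r in(70,100,130,160,190,215):
    u=np.nonzero(w[r,230:330])[0]+230;a,b=ray(m,T,u.min(),r,86),ray(m,T,u.max()+1,r,86);print(r,u.min(),u.max(),np.round((a+b)/2,1),abs(b[0]-a[0]))
w=((h[...,1]<60)&(h[...,2]>175)).astype(np.uint8);w[:235]=0
for c in cv2.findContours(w,0,2)[0]:
    if cv2.contourArea(c)>400:
        x=cv2.boundingRect(c);print(x,[np.round(ray(m,T,a,b,109),1) for a in(x[0],x[0]+x[2]) for b in(x[1],x[1]+x[3])])
```

```text
57 [-4.371139e-08  1.000000e+00  2.810000e+02  1.890000e+02] 180 198
line ang 1.605086623784003 [580.30852871 157.71192362] [580.8154735  142.93380494]
handle ends ang 1.584963428323101
[[525.7 180.8]
 [639.5 186.9]
 [635.9  95. ]
 [526.   95.1]]
70 258 301 [525.8 -21.7  86. ] 31.95439159708758
100 259 300 [525.4 -42.6  86. ] 31.274062084342972
130 260 300 [525.5 -64.6  86. ] 31.322302357368642
160 262 299 [525.6 -87.8  86. ] 29.804459315962163
190 262 300 [ 525.6 -112.3   86. ] 31.4267116329915
215 263 300 [ 525.8 -133.7   86. ] 31.336222102302827
(263, 246, 39, 71) [array([ 510.6, -150.9,  109. ]), array([ 508.7, -216.1,  109. ]), array([ 541.1, -151.3,  109. ]), array([ 541.4, -216.5,  109. ])]
```

Isolator is at the off stop (1.58–1.60). The bar is at x≈525.6 with yaw≈0 and its middle at y≈-81, so the balance point is at (525.6,-115). Descending to TCP z≈55.

```bash
python3 -m pendant '{"translation":[[0,0,-0.03],[0,0,-0.07],[0,0,-0.11],[0,0,-0.14],[0.0005,-0.0005,-0.16],[0.0005,-0.0005,-0.17],[0.0005,-0.0005,-0.174],[0.0005,-0.0005,-0.174],[0.0005,-0.0005,-0.174],[0.0005,-0.0005,-0.174],[0.0005,-0.0005,-0.174],[0.0005,-0.0005,-0.174],[0.0005,-0.0005,-0.174],[0.0005,-0.0005,-0.174],[0.0005,-0.0005,-0.174],[0.0005,-0.0005,-0.174],[0.0005,-0.0005,-0.174]],"roll":[0.005,0.01,0.014,0.014,0.014,0.014,0.014,0.014,0.014,0.014,0.014,0.014,0.014,0.014,0.014,0.014,0.014],"claw":[0.0854,0.0854,0.0854,0.0854,0.0854,0.0854,0.0854,0.0854,0.06,0.04,0.02,0,0,0,0,0,0]}'
```

```text
clock: 10.88
eef_pos: [525.6, -116.5, 57.2]
orientation: [0.708, 0.706, 0.0, 0.0]
contact_force: [-1.8, 1.7, 8.2]
gripper_width: 0.364
grip_force: 60.4
```

```bash
python3 -m pendant '{"translation":[[0,0,0.002],[0,0,0.005],[0,0,0.01],[0,0,0.015],[0,0,0.02],[0,0,0.025],[0,0,0.025],[0,0,0.025],[0,0,0.025]],"roll":[0,0,0,0,0,0,0,0,0],"claw":[0,0,0,0,0,0,0,0,0]}'
python3 - <<'E'
from h import *
s=env.state();print(s['eef_pos'],s['contact_force'],s['torque'])
for n in('wrist','side'):cv2.imwrite(f'pics/l_{n}.png',env.camera(n))
a=cv2.imread('pics/l_wrist.png')[:,100:480];b=cv2.imread('pics/l_side.png')[140:300,200:380]
cv2.imwrite('pics/l.png',np.hstack([a,cv2.resize(b,(420,373))[:,:] if 0 else cv2.copyMakeBorder(cv2.resize(b,(420,373)),0,47,0,0,0)]))
E
```

```text
clock: 11.63
eef_pos: [525.2, -116.4, 81.2]
orientation: [0.708, 0.706, -0.0, -0.0]
contact_force: [-0.6, 0.0, -5.4]
gripper_width: 0.365
grip_force: 59.8
[ 525.19088727 -116.41876589   81.24956318] [-0.55414062  0.03721318 -5.4406867 ] [0.0038292  0.04173517 0.01930198]
```

View pics/l.png

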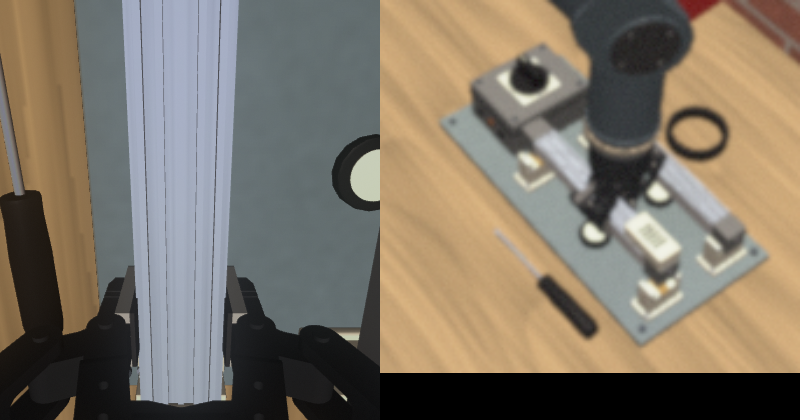

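The bar is held squarely and is free of both saddles. The load is 5.4 N with practically no moment, so it is balanced. Lifting on to 100 mm.

```bash
python3 -m pendant '{"translation":[[0,0,0.005],[0,0,0.015],[0,0,0.027],[0,0,0.039],[0,0,0.051],[0,0,0.062],[0,0,0.07],[0,0,0.075],[0,0,0.076],[0,0,0.076],[0,0,0.076],[0,0,0.076],[0,0,0.076],[0,0,0.076],[0,0,0.076],[0,0,0.076]],"roll":[0,0,0,0,0,0,0,0,0,0,0,0,0,0,0,0],"claw":[0,0,0,0,0,0,0,0,0,0,0,0,0,0,0,0]}'
python3 - <<'E'
from h import *
s=env.state();print(s['eef_pos'],s['contact_force'],s['torque'])
a,m,T=wrist();b=env.camera('side')[120:300,190:390]
cv2.imwrite('pics/e.png',np.hstack([a[:,100:480],cv2.copyMakeBorder(cv2.resize(b,(420,378)),0,42,0,0,0)]))
E
```

```text
clock: 13.07
eef_pos: [525.2, -116.5, 157.1]
orientation: [0.708, 0.706, -0.0, -0.0]
contact_force: [-0.6, 0.1, -4.6]
gripper_width: 0.361
grip_force: 59.9
[ 525.19339883 -116.53518258  157.1336182 ] [-0.61432768  0.0679827  -4.64682372] [-0.03104932 -0.0096049  -0.0056016 ]
```

View pics/e.png

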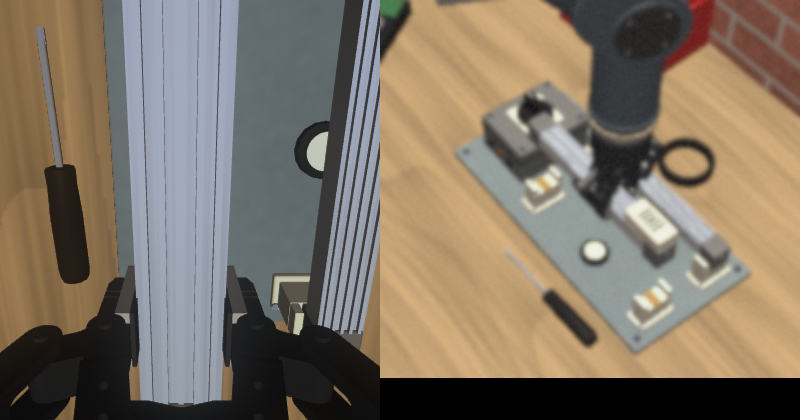

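The bar is level and looks unchanged in the grip (same wrist-image edges), about 100 mm above its cradles. The other bar is still in place. Handing in.

```bash
python3 -c "
from workcell import env
print(env.job_done())"
```

```text
the job is handed in; nothing more can be done
None
```

The isolator is turned to its off stop, and the podded bar is held level and steady about 100 mm above its cradles, with the other bar and everything else on the bench left as they were; the job was handed in at about 13 s.

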